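# Pack the butter and stack the counter trays

### The job

Lay the small yellow butter block flat on the floor of the green base tray and let go of it. Then take the white tray by its grip and lower it gently onto the green one (do not drop it or force it), either way round, so that all four corner lugs sink fully into the sockets and it sits level and flush. Leave the green tray where it stands and do not disturb the other cheeses and the price tag.

Things in the scene. Friction and masses are not known exactly. Their poses are not given: they have to be found in the camera images.
- base_tray: green open plastic tray, 110 (x) x 160 (y) x 46 mm high, loose, about 0.7 kg; origin at the centre of its underside, z up. Walls and floor 4 mm (inner floor at z = 4 mm). In each corner a 24x24 mm post, flush with the rim, with a square socket 16x16 mm, 13 mm deep, open at the top, centred at x = +-43, y = +-68 mm
- base_tray_top (a point): centre of the base tray's mouth, level with its rim and post tops, 46 mm above its underside; axes as base_tray
- top_tray: white open plastic tray, empty, 110 (x) x 160 (y) mm, 0.35 kg; origin at its centre, level with the lug tips, z up. Four round lugs, 12 mm across, 10 mm long, last 4 mm tapered to 7 mm, point down at x = +-43, y = +-68 mm; it stands on them. Rim at z = 44 mm. Seated, its flat underside (z = 10 mm) rests on the green rim: its origin is 36 mm above base_tray's; a half turn fits too
- top_tray_grip (a point): centre of the white tray's grip: a grey bar along the tray's x, 110 mm long, 12 mm thick (y), 14 mm high, bridging its middle above the rim, open below; this point is 68 mm straight above top_tray's origin; axes as top_tray. Pinch the bar across y. Seated, this point is 104 mm above base_tray's origin
- butter: yellow butter block, 45 (x) x 63 (y) x 22 mm high, about 0.06 kg, rigid; origin at the centre of its underside. Pinch it across x
- butter_center (a point): centre of the butter block, 11 mm above its underside; axes as butter
- pear_cheese: bystander: yellow pear-shaped cheese standing upright, 58 mm across, 73 mm high; origin at the centre of its underside
- small_round: bystander: small pale round cheese, 101x97 mm, 46 mm high; origin at the centre of its underside
- chili_wedge: bystander: pale cheese wedge with red flecks, 98x101 mm, 62 mm high; origin at the centre of its underside
- price_tag: bystander: white price card on a black foot, 22x58 mm, 46 mm high; origin at the centre of its underside

How it is judged:
On the way, in this order (a step that is already met when the one before it is completed fails the run):
1. the butter lies flat and released on the floor of the green tray (z of butter_center in the frame of base_tray between 0.008 and 0.02 m and x of butter_center in the frame of base_tray between -0.045 and 0.045 m and y of butter_center in the frame of base_tray between -0.065 and 0.065 m and (angle between butter_center's own z axis and vertical below 0.15 rad or angle between butter_center's own z axis and vertical above 2.99 rad) and contact force between the fingers and butter below 0.05 N), for 0.2 s.
2. the white tray sits fully home on the green tray (horizontal distance between top_tray_grip and base_tray_top below 0.006 m and z of top_tray_grip in the frame of base_tray between 0.1015 and 0.1065 m and angle between the y axis of top_tray and the y axis of base_tray, either way round below 0.06 rad and angle between the z axis of top_tray and the z axis of base_tray, either way round below 0.03 rad), for 0.2 s.
At the end, for the whole second after the job is handed in: Butter flat (0.15 rad) on the green tray's floor, centre within 45 mm (x), 65 mm (y) of its middle; white tray seated on it, either way round: height within 2.5 mm, centred within 6 mm, yaw 0.06 rad, parallel 0.03 rad; green tray level, within 40 mm of its start; all at rest (all of step 2 and z of butter_center in the frame of base_tray between 0.008 and 0.02 m and x of butter_center in the frame of base_tray between -0.045 and 0.045 m and y of butter_center in the frame of base_tray between -0.065 and 0.065 m and (angle between butter_center's own z axis and vertical below 0.15 rad or angle between butter_center's own z axis and vertical above 2.99 rad) and angle between base_tray's own z axis and vertical below 0.03 rad and distance of base_tray from where it was at the start of the episode below 0.04 m and linear speed of each of top_tray, butter below 0.01 m/s); the robot touches nothing.
It fails at once if the white tray is dropped (falls freely faster than 0.5 m/s, about 13 mm) (contact force between each of the fingers, anything else and top_tray below 0.02 N and linear speed of top_tray above 0.5 m/s).
It fails at once if the trays are forced together (more than 60 N) (contact force between top_tray and base_tray above 60 N).
It fails at once if the green tray is shoved more than 40 mm (distance of base_tray from where it was at the start of the episode above 0.04 m).
It fails at once if another cheese or the price tag is moved more than 30 mm (distance of any of pear_cheese, small_round, chili_wedge, price_tag from where it was at the start of the episode above 0.03 m).
It also fails if it takes over 69 s, if anything falls off the work surface, if the arm or the gripper's body presses on something with over 40 N, if the wrist force passes 120 N, or if a joint passes its speed limit or range.

### The arm

A 6-joint arm with a two-finger parallel gripper is mounted at the origin on a cart in front of the work surface, level with it; the furniture and walls round the work are solid. World frame = base frame: x ahead of the robot, y to its left, z up, the work surface at z = 0. Lengths are in m, angles in rad, forces in N, time in s.
With the tool pointing down it reaches from about 0.375 to 0.9 m from the base axis. Payload 3.1 kg.
Tool frame: the origin (TCP) lies on the centre line of the jaws, within the pads' length; the fingertips stand 19 mm ahead of it and the grasp point (between the pads) is the TCP; z points along the fingers, y is the line along which they close (so a half turn about z gives the same grasp; the last joint's range is limited). The gripper opens to 85 mm and grips with 20 to 120 N. Pads are 22 mm wide; open, the fingers measure 114 mm over their backs; the gripper's body (76 mm by 85 mm) begins 54 mm behind the grasp point. The pads swing forward as they close: fully open they stand 13 mm farther back than shut.
Start: joints at [1.024, 0.527, 1.433, -0, 1.181, -0.178], TCP at [0.225, 0.583, 0.25] pointing down, gripper open.
Joint ranges: [-3.08, 3.08], [-0.75, 2.2], [0.22, 2.44], [-1.43, 4.57], [0, 2.65], [-2.85, 2.85]. Speed limits (rad/s): [2.79, 2.79, 3.14, 3.14, 3.14, 3.14].

### API

Orientations are given as a unit quaternion [x, y, z, w].
In Python, from station import manip gives the robot as it stands.
- The arm moves only by the tool servo_tool, never from a script. Its argument "rows" is a list that holds one entry, the list of rows, each a list of 7 numbers: the turn, a rotation vector about the tool's x, y, z in degrees, then the shift along the tool's x, y, z in m, then the gripper command: -1 is shut, 1 is fully open, values between are in proportion. In form: [[[wx, wy, wz, tx, ty, tz, jaw], ...]]. A call has 1 to 8 rows; each row shifts and turns the commanded pose from where the row before left it, along the tool's axes as they then stand; what a row does not reach is not made up. A row lasts 1/12 s, in which the tool goes at most 41.7 mm and 7.16 degrees, less where a joint would pass 70% of its speed; a pose out of reach is approached as far as the arm can. A call is refused whole if a number of a shift passes 0.0417 or a number of a turn 7.16, either way. A call with a gripper value outside its range is refused whole. The fingers move at their own pace and stop on an object; "squeeze" is the grip in N (left out, the last holds). Time passes only in rows, so rows that do not move let the fingers close. It gives the time, the measured TCP pose, the force, the opening and the grip force at its end, in the units of the state.
- manip.sense(): the state, without advancing time (a new reading comes with each control period).
- manip.snapshot(name): name is "scene" or "top"; returns the picture (420x560x3 uint8, blue, green, red); there is no depth.
- manip.camera_info(name): a dict with "K" (3x3 intrinsics, pixels), "k1" (the pictures are not rectified: a ray, as slopes to the right and down, at radius r is drawn at 1 + k1 r^2 times it, then the intrinsics apply), "camera_from_world" (4x4, takes a point from world to camera coordinates). Camera axes: x right, y down, z forward; pixel columns grow to the right and rows downward; lengths in m; the calibration is good to about 2 mm. A picture is of the moment at which its call begins. camera_info takes no time and is no camera call.
- manip.sign_off(): hands the job in; it is judged then, once.
The state is a dict: "t": time; "q": joint angles; "qd": joint speeds; "tau": joint torques, N m; "tcp_pos": TCP position; "tool_rot": TCP orientation; "force": force on the tool from outside, world axes, zero at the start; "ft_torque": the same for the moment, N m; "finger_gap": opening from 0.0 (shut) to 1.0 (fully open); "gripper_force": force on a finger pad.
Only numpy, scipy, OpenCV 4.12 (cv2) and the standard library are available. Lean on these libraries where they do the work, as an engineer would, in place of code of your own. Each camera call takes 0.05 s, during which the arm holds its last target. There are 200 camera calls.

## Working session

There is one attempt and no reset: what is moved stays moved. The work goes in short steps, Python scripts to look and compute and a tool call to move; the robot and the scene stay as the last step left them, time stands still between calls to the robot, and variables do not carry over. Pictures are saved under pics/ and viewed, at most 12 in all, crops included, and the job is handed in when it is done.

Besides the shell and the picture viewer there is one more tool, called after "Call:" by a JSON object that holds its "name" and its "arguments", one argument or row to a line. servo_tool: Moves the arm, as the interface text tells. Its arguments: {"type":"object","properties":{"rows":{"type":"array","items":{"type":"array","items":{"type":"array","items":{"type":"number"}}}},"squeeze":{"type":"number"}},"required":["rows"]}

```bash
mkdir -p pics; ls
python3 - <<'E'
from station import manip
import cv2,numpy as np
np.set_printoptions(precision=4,suppress=True)
for n in("scene","top"):
    cv2.imwrite(f"pics/{n}0.png",manip.snapshot(n)); c=manip.camera_info(n); print(n,np.array(c["K"]),c["k1"],np.array(c["camera_from_world"]))
print(manip.sense())
E
```

```text
pics
scene [[456.0023   0.     277.7326]
 [  0.     456.0023 204.6986]
 [  0.       0.       1.    ]] -0.12676441787708279 [[ 0.6658 -0.7459 -0.0183 -0.3983]
 [-0.5232 -0.4493 -0.7241  0.2626]
 [ 0.5319  0.4917 -0.6894  0.9013]
 [ 0.      0.      0.      1.    ]]
top [[465.4358   0.     275.1329]
 [  0.     465.4358 203.1038]
 [  0.       0.       1.    ]] -0.09982802252979364 [[-0.0141 -0.9999  0.007  -0.0846]
 [-0.9853  0.0127 -0.1705  0.4606]
 [ 0.1704 -0.0093 -0.9853  1.0809]
 [ 0.      0.      0.      1.    ]]
{'t': 0.1, 'q': array([ 1.0245,  0.5283,  1.4338,  0.    ,  1.1814, -0.1785]), 'qd': array([ 0.0006, -0.0029, -0.0047, -0.0002, -0.0014, -0.0024]), 'tau': array([  0.0007, -44.3301, -17.8587,  -0.0002,   0.0039,   0.    ]), 'tcp_pos': array([0.2244, 0.5827, 0.2494]), 'tool_rot': array([ 0.1829,  0.9831, -0.0009, -0.0004]), 'force': array([-0.431 , -0.3247,  0.7334]), 'ft_torque': array([0.0478, 0.0316, 0.0095]), 'gripper_force': 0.0, 'finger_gap': 0.9996503654473478}
```

View pics/scene0.png

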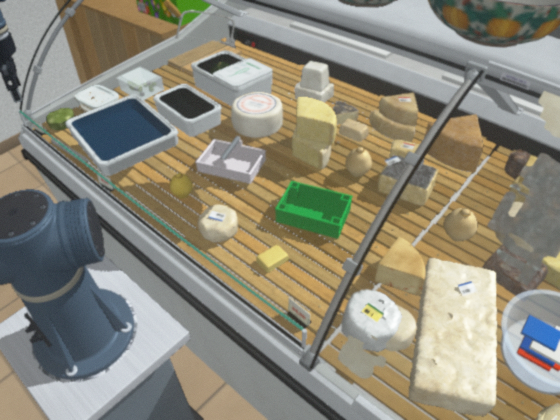

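View pics/top0.png

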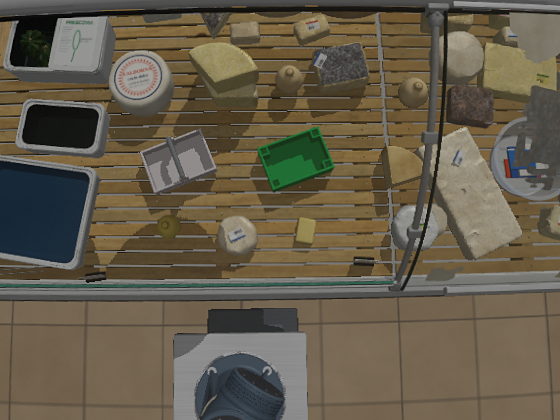

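The scene view shows the white tray at (230,160), the green tray at (313,208) and the butter at (272,258). In the top view they are at (178,162), (296,160) and (306,231). The front rail runs along row ~285.

```bash
cat > h.py <<'E'
import cv2,numpy as np
from station import manip
np.set_printoptions(precision=4,suppress=True)
def ray(n,uv):
    c=manip.camera_info(n);K=np.array(c["K"]);T=np.array(c["camera_from_world"])
    uv=np.atleast_2d(uv).astype(float)
    d=np.c_[(uv[:,0]-K[0,2])/K[0,0],(uv[:,1]-K[1,2])/K[1,1]]; p=d.copy()
    for _ in range(20): p=d/(1+c["k1"]*(p**2).sum(1,keepdims=True))
    R=T[:3,:3]; return -R.T@T[:3,3], np.c_[p,np.ones(len(p))]@R
def plane(n,uv,z):
    o,d=ray(n,uv); return o+d*((z-o[2])/d[:,2:])
def proj(n,P):
    c=manip.camera_info(n);K=np.array(c["K"]);T=np.array(c["camera_from_world"])
    q=np.atleast_2d(P)@T[:3,:3].T+T[:3,3]; s=q[:,:2]/q[:,2:]; s=s*(1+c["k1"]*(s**2).sum(1,keepdims=True))
    return s*K[0,0]+K[:2,2]
def rect(n,mask,z):
    cs,_=cv2.findContours(mask.astype(np.uint8)*255,cv2.RETR_EXTERNAL,cv2.CHAIN_APPROX_NONE)
    k=max(cs,key=cv2.contourArea)[:,0]
    p=plane(n,k,z)[:,:2]; r=cv2.minAreaRect((p*1000).astype(np.float32)); return r,k
E
python3 - <<'E'
from h import *
for n,roi in(("top",((255,120,340,200),(285,205,330,255),(135,120,220,200))),("scene",((270,175,360,245),(250,240,295,275),(190,130,270,190)))):
    im=cv2.imread(f"pics/{n}0.png"); h=cv2.cvtColor(im,cv2.COLOR_BGR2HSV).astype(int)
    ms=[(abs(h[...,0]-60)<18)&(h[...,1]>120),(abs(h[...,0]-26)<6)&(h[...,1]>80)&(h[...,2]>150),(h[...,1]<45)&(h[...,2]>90)]
    for name,m,b,z in zip(("green","butter","white"),ms,roi,(.046,.022,.044)):
        k=np.zeros(m.shape,bool);k[b[1]:b[3],b[0]:b[2]]=1
        r,c=rect(n,m&k,z); print(n,name,r,len(c),cv2.boundingRect(c))
a=[cv2.resize(cv2.imread("pics/top0.png")[115:260,130:345],None,fx=3.6,fy=3.6,interpolation=2)[:300*2]]
cv2.imwrite("pics/crop0.png",a[0]); 
for n in("top","scene"):
  print(n,[proj(n,[x,y,0]) for x,y in((.375,0),(.3,0))])
E
```

```text
top green ((568.3455200195312, -142.69140625), (119.75482177734375, 164.07876586914062), 19.615869522094727) 207 (257, 126, 78, 66)
top butter ((412.25213623046875, -175.13894653320312), (48.56317901611328, 24.557912826538086), 35.52149200439453) 49 (300, 218, 15, 17)
top white ((593.3585205078125, 100.72306823730469), (121.84983825683594, 111.50938415527344), 21.65213394165039) 185 (167, 128, 50, 51)
scene green ((556.6016235351562, -150.74765014648438), (150.4503173828125, 168.42481994628906), 20.724056243896484) 203 (275, 181, 77, 56)
scene butter ((402.7125549316406, -158.84292602539062), (81.18600463867188, 82.8625259399414), 79.73070526123047) 149 (256, 240, 39, 33)
scene white ((575.3616333007812, 141.51153564453125), (182.71279907226562, 180.80723571777344), 21.20793342590332) 174 (195, 136, 71, 48)
top [array([[238.6219, 240.0945]]), array([[238.6992, 270.757 ]])]
scene [array([[216.3362, 232.1343]]), array([[192.8734, 249.8533]])]
```

View pics/crop0.png

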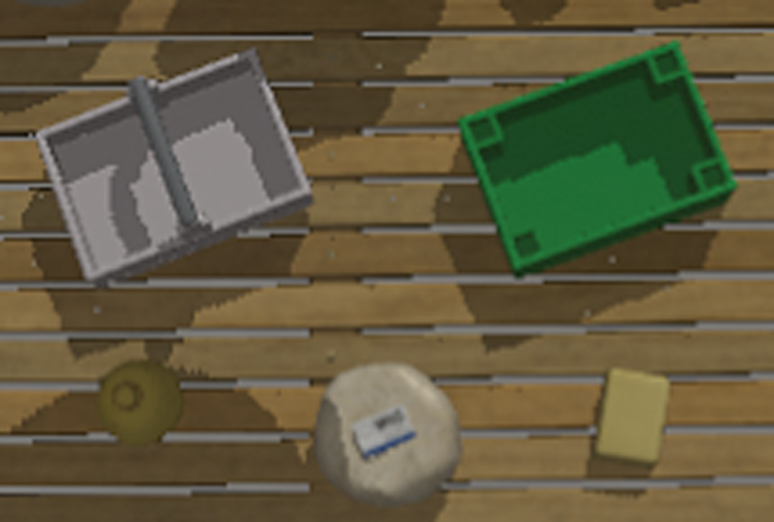

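The crop shows the green sockets at (485,133), (667,66), (709,173) and (526,244), the butter top around (633,413), and the white bar from (143,85) to (190,222). I'll cast these points onto their known planes.

```bash
cat > m.py <<'E'
from h import *
def up(p,s=3.6,o=(130,115)): return (np.array(p,float)+.5)/s-.5+np.array(o)
def show(n,p,z):
    P=plane(n,p,z)[:,:2]*1000; print("mean",P.mean(0))
    for i in range(len(P)):
        e=P[(i+1)%len(P)]-P[i]; print("  ",P[i],"edge",np.hypot(*e),"dir",np.degrees(np.arctan2(e[1],e[0])))
E
python3 - <<'E'
from m import *
print("sock");show("top",up([(485,133),(667,66),(709,173),(526,244)]),.046)
print("rim");show("top",up([(462,118),(677,43),(735,186),(518,268)]),.046)
print("wrim");show("top",up([(40,133),(252,52),(310,192),(92,274)]),.044)
print("bar");show("top",up([(143,82),(190,222)]),.075)
print("but");show("top",up([(613,368),(669,376),(657,461),(599,455)]),.022)
im=cv2.imread("pics/scene0.png")
cv2.imwrite("pics/crop1.png",cv2.resize(im[125:280,180:365],None,fx=3.8,fy=3.8,interpolation=2))
E
```

```text
sock
mean [ 571.1893 -142.0701]
   [586.4385 -66.2571] edge 133.44063322890923 dir -69.72507027841445
   [ 632.679  -191.4299] edge 80.39164757641899 dir -160.99377087995126
   [ 556.6701 -217.6111] edge 133.44557784388806 dir 110.94376563603588
   [508.9698 -92.9821] edge 81.94890972723337 dir 19.03324230835023
rim
mean [ 571.6083 -142.9752]
   [597.2206 -50.7183] edge 156.96858799878797 dir -70.6724250026351
   [ 649.1723 -198.8404] edge 107.9684565151175 dir -160.46390666529228
   [ 547.4195 -234.9451] edge 157.3953757792904 dir 110.37483893921133
   [492.6206 -87.3972] edge 110.84448635273051 dir 19.323665124466668
wrim
mean [569.759 145.98 ]
   [591.8159 238.6145] edge 155.241090392228 dir -69.12192877604157
   [647.1408  93.5664] edge 107.95961260985966 dir -157.63942698764973
   [547.2989  52.4949] edge 156.5493756622291 dir 110.38033509492342
   [492.7805 199.2445] edge 106.5739535381798 dir 21.67952850970474
bar
mean [568.5764 144.49  ]
   [616.7966 161.4392] edge 102.22459896930403 dir -160.63370296663655
   [520.3561 127.5408] edge 102.22459896930403 dir 19.36629703336344
but
mean [ 395.6268 -164.6994]
   [ 427.6836 -150.8983] edge 38.27760798886374 dir -98.98684104744815
   [ 421.7044 -188.706 ] edge 58.2535255458331 dir 170.43971052274068
   [ 364.2599 -179.031 ] edge 39.13988044183408 dir 83.2514440440228
   [ 368.8593 -140.1623] edge 59.79599062124551 dir -10.343219824560855
```

View pics/crop1.png

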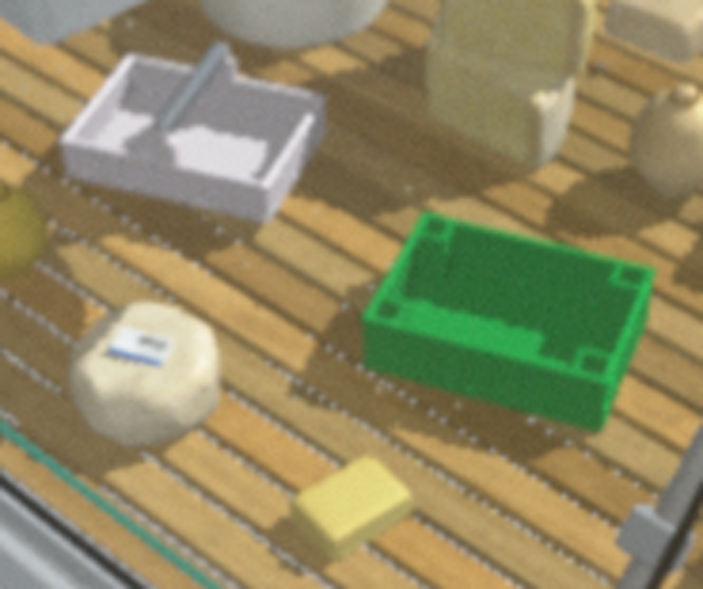

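The scene crop shows the green sockets at (434,230), (629,274), (594,360) and (389,308), the bar from (222,47) to (168,122), and the butter top around (352,500). Next I'll triangulate these with the top view to cross-check.

```bash
cat >> m.py <<'E'
def tri(p,q):
    o1,d1=ray("top",p);o2,d2=ray("scene",q);R=[]
    for a,b in zip(d1,d2):
        s=np.linalg.lstsq(np.c_[a,-b],o2-o1,rcond=None)[0];x=o1+a*s[0];y=o2+b*s[1];R.append(np.r_[(x+y)/2,np.linalg.norm(x-y)]*1000)
    return np.array(R)
E
python3 - <<'E'
from m import *
U=lambda p:up(p,3.8,(180,125))
# top order: left-up,right-up,right-low,left-low
S=dict(sock=([(485,133),(667,66),(709,173),(526,244)],[(434,230),(629,274),(594,360),(389,308)],.046),
rim=([(462,118),(677,43),(735,186),(518,268)],[(428,214),(653,268),(606,382),(366,318)],.046),
wrim=([(40,133),(252,52),(310,192),(92,274)],[(130,55),(324,98),(266,187),(65,143)],.044),
bar=([(143,82),(190,222)],[(222,47),(166,122)],.075),
but=([(613,368),(669,376),(657,461),(599,455)],[(372,458),(412,494),(333,545),(293,505)],.022))
for k,(a,b,z) in S.items():
    print(k);t=tri(up(a),U(b));print(t,t.mean(0));show("scene",U(b),z)
E
```

```text
sock
[[ 585.8657  -66.3765   48.3869    0.2891]
 [ 631.2199 -191.2255   51.7756    1.1324]
 [ 556.9487 -218.0419   48.0595    2.0602]
 [ 508.9436  -93.4757   49.3616    1.7467]] [ 570.7445 -142.2799   49.3959    1.3071]
mean [ 574.3305 -140.4665]
   [588.0951 -64.688 ] edge 132.90810377829595 dir -68.30879060848723
   [ 637.2185 -188.1848] edge 82.89841943189592 dir -159.3293097563978
   [ 559.6567 -217.4476] edge 134.4957949166209 dir 110.59257348163393
   [512.3518 -91.5454] edge 80.36399363299984 dir 19.523722707950924
rim
[[ 597.5163  -50.9516   46.0542    0.7591]
 [ 648.1083 -198.6428   49.8005    0.6281]
 [ 547.2454 -234.9492   48.0315    0.8628]
 [ 492.9385  -88.0458   48.8388    2.2057]] [ 571.4521 -143.1473   48.1812    1.114 ]
mean [ 573.8528 -142.1106]
   [597.9235 -51.0847] edge 155.3176291453056 dir -69.59505860241114
   [ 652.0754 -196.6565] edge 109.36101152680033 dir -159.9652544308113
   [ 549.3324 -234.1224] edge 156.8595557977411 dir 109.84589052568958
   [496.0799 -86.5789] edge 107.85151672121277 dir 19.214304239283845
wrim
[[590.6809 237.449   47.9565   0.0669]

[... 570 characters left out ...]
   3.509 ]
mean [573.0134 145.1114]
   [617.0269 162.2153] edge 94.44008479993151 dir -158.7635528797704
   [528.9999 128.0075] edge 94.44008479993151 dir 21.2364471202296
but
[[ 428.2767 -151.2217   19.2196    0.4903]
 [ 421.893  -188.8402   20.721     0.0345]
 [ 364.2295 -179.0692   19.6069    0.5782]
 [ 369.6708 -140.7228   19.9104    1.5301]] [ 396.0175 -164.9634   19.8645    0.6583]
mean [ 394.8934 -166.3108]
   [ 426.704  -153.0139] edge 36.97065010547946 dir -98.72755031943967
   [ 421.0942 -189.5564] edge 59.19308905053192 dir 170.9756098859602
   [ 362.6338 -180.2717] edge 38.42577540885844 dir 80.24894433550276
   [ 369.1419 -142.4011] edge 58.53224714293607 dir -10.446383114087013
```

Run:
```python
from m import *
print("knuckle",tri([(405,228)],[(350,266)]), "foot",tri([(398,287)],[(310,357)]))
print("upper",tri([(435,12)],[(478,74)]))
print("left foot z0/.1",plane("scene",[(24,120)],0),plane("scene",[(24,120)],.1))
print("glass edge",plane("scene",[(150,215)],0),plane("scene",[(150,215)],.1),"top rim",plane("top",[(240,285)],0),plane("top",[(240,285)],.1))
print(proj("scene",[[.225,.583,.25],[.225,.583,.35]]))
im=manip.snapshot("scene");cv2.imwrite("pics/c2.png",cv2.resize(im[0:200,0:260],None,fx=3,fy=3))
```

```text
knuckle [[ 381.7144 -368.1708  163.2812    3.5697]] foot [[ 255.9139 -383.5217   25.6881    4.222 ]]
upper [[ 745.5028 -383.5335  402.2079    5.7109]]
left foot z0/.1 [[0.2895 0.8973 0.    ]] [[0.244  0.7084 0.1   ]]
glass edge [[0.3037 0.1726 0.    ]] [[0.2564 0.0737 0.1   ]] top rim [[ 0.2656 -0.003   0.    ]] [[ 0.2658 -0.0098  0.1   ]]
[[16.702  91.5935]
 [ 2.9389 57.0965]]
```

View pics/c2.png

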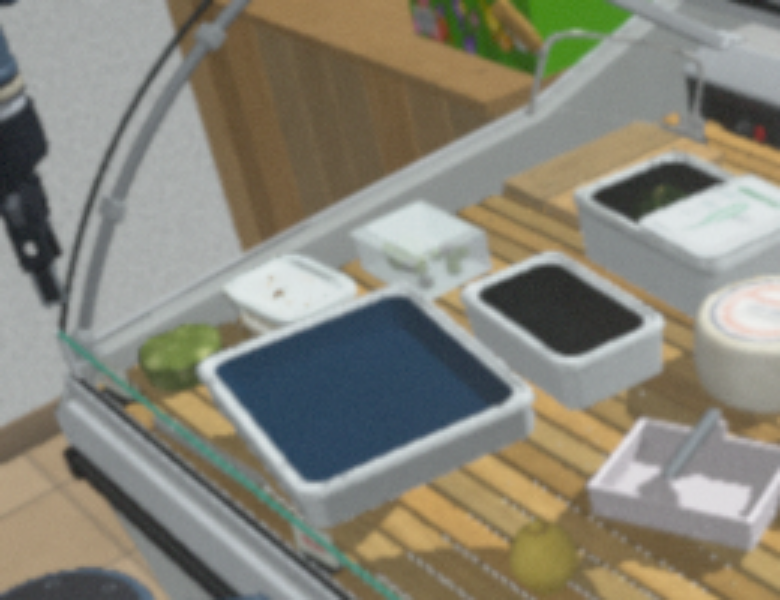

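The left rail is well outside the path. The front glass is low, at x≈0.27, and the right rail is at y≈-0.37. A z of 0.25 along an outer arc is clear, so I'll write a waypoint-to-tool-axes helper.

```bash
cat > w.py <<'E'
from h import *
from scipy.spatial.transform import Rotation as Ro
def R_yaw(deg): # tool down, tool y at world yaw deg
    a=np.radians(deg); y=np.array([np.cos(a),np.sin(a),0]); z=np.array([0,0,-1.]); return Ro.from_matrix(np.c_[np.cross(y,z),y,z])
def plan(*wps):
    s=manip.sense(); p=s["tcp_pos"]; R=Ro.from_quat(s["tool_rot"])
    print("t",s["t"],"p",p,"q6",s["q"][5],"f",s["force"],"gap",s["finger_gap"],s["gripper_force"])
    for x,y,z,yaw,n in wps:
        T=R_yaw(yaw); rv=(R.inv()*T).as_rotvec(degrees=True)
        d=np.array([x,y,z])-p
        # shifts expressed in start axes (tiny turns) -> per row
        mid=R*Ro.from_rotvec(np.radians(rv/2)); print("to",(x,y,z,yaw),"rows",n,"turn/row",rv/n,"shift/row start",R.inv().apply(d)/n,"end",T.inv().apply(d)/n)
        p=np.array([x,y,z]);R=T
E
python3 - <<'E'
from w import *
plan((.2244,.5827,.25,80,2),(.40,.33,.25,80,8),(.45,.03,.25,80,8),(.396,-.165,.12,80,8),(.396,-.165,.023,80,6))
E
```

```text
t 0.15 p [0.2244 0.5828 0.2495] q6 -0.17851696827373703 f [ 0.2184 -0.5128  0.4797] gap 0.9997433307162533 0.0
to (0.2244, 0.5827, 0.25, 80) rows 2 turn/row [-0.0478 -0.0131 -5.5364] shift/row start [ 0.     -0.     -0.0002] end [ 0.     -0.     -0.0002]
to (0.4, 0.33, 0.25, 80) rows 8 turn/row [0. 0. 0.] shift/row start [-0.0271 -0.0273  0.    ] end [-0.0271 -0.0273  0.    ]
to (0.45, 0.03, 0.25, 80) rows 8 turn/row [0. 0. 0.] shift/row start [-0.0127 -0.0358  0.    ] end [-0.0127 -0.0358  0.    ]
to (0.396, -0.165, 0.12, 80) rows 8 turn/row [0. 0. 0.] shift/row start [ 0.0024 -0.0252  0.0162] end [ 0.0024 -0.0252  0.0162]
to (0.396, -0.165, 0.023, 80) rows 6 turn/row [0. 0. 0.] shift/row start [0.     0.     0.0162] end [0.     0.     0.0162]
```

Call:
{"name": "servo_tool", "arguments": {
  "rows": [
    [[0, 0, -5.5, 0, 0, 0, 1], [0, 0, -5.5, 0, 0, 0, 1], [0, 0, 0, -0.027, -0.027, 0, 1], [0, 0, 0, -0.027, -0.027, 0, 1], [0, 0, 0, -0.027, -0.027, 0, 1], [0, 0, 0, -0.027, -0.027, 0, 1], [0, 0, 0, -0.027, -0.027, 0, 1], [0, 0, 0, -0.027, -0.027, 0, 1]]
  ],
  "squeeze": 40
}}

```text
t: 0.82
tcp_pos: [0.3563, 0.3938, 0.2502]
tool_rot: [0.088, 0.996, -0.0, -0.0]
force: [0.1, 1.0, 0.5]
finger_gap: 0.999
gripper_force: 0.0
```

Call:
{"name": "servo_tool", "arguments": {
  "rows": [
    [[0, 0, 0, -0.027, -0.027, 0, 1], [0, 0, 0, -0.027, -0.027, 0, 1], [0, 0, 0, -0.013, -0.036, 0, 1], [0, 0, 0, -0.013, -0.036, 0, 1], [0, 0, 0, -0.013, -0.036, 0, 1], [0, 0, 0, -0.013, -0.036, 0, 1], [0, 0, 0, -0.013, -0.036, 0, 1], [0, 0, 0, -0.013, -0.036, 0, 1]]
  ]
}}

```text
t: 1.48
tcp_pos: [0.4384, 0.1047, 0.2503]
tool_rot: [0.088, 0.996, 0.0, -0.0]
force: [1.3, 0.3, 0.3]
finger_gap: 1.001
gripper_force: 0.0
```

Call:
{"name": "servo_tool", "arguments": {
  "rows": [
    [[0, 0, 0, -0.013, -0.036, 0, 1], [0, 0, 0, -0.013, -0.036, 0, 1], [0, 0, 0, 0.002, -0.025, 0.016, 1], [0, 0, 0, 0.002, -0.025, 0.016, 1], [0, 0, 0, 0.002, -0.025, 0.016, 1], [0, 0, 0, 0.002, -0.025, 0.016, 1], [0, 0, 0, 0.002, -0.025, 0.016, 1], [0, 0, 0, 0, 0, 0, 1]]
  ]
}}

```text
t: 2.15
tcp_pos: [0.4184, -0.0931, 0.1682]
tool_rot: [0.09, 0.996, 0.0, -0.002]
force: [-0.6, 0.5, -0.9]
finger_gap: 1.004
gripper_force: 0.0
```

Run:
```python
from w import *
plan((.396,-.165,.10,80,4),(.396,-.165,.023,80,6))
```

```text
t 2.15 p [ 0.4184 -0.0931  0.1682] q6 -1.8699102712463582 f [-0.6388  0.4834 -0.8974] gap 1.0037746985288145 0.0
to (0.396, -0.165, 0.1, 80) rows 4 turn/row [ 0.0036 -0.0582 -0.0786] shift/row start [ 0.0022 -0.0187  0.017 ] end [ 0.0024 -0.0187  0.017 ]
to (0.396, -0.165, 0.023, 80) rows 6 turn/row [0. 0. 0.] shift/row start [0.     0.     0.0128] end [0.     0.     0.0128]
```

Call:
{"name": "servo_tool", "arguments": {
  "rows": [
    [[0, 0, 0, 0.002, -0.0187, 0.017, 1], [0, 0, 0, 0.002, -0.0187, 0.017, 1], [0, 0, 0, 0.002, -0.0187, 0.017, 1], [0, 0, 0, 0.002, -0.0187, 0.017, 1], [0, 0, 0, 0, 0, 0, 1], [0, 0, 0, 0, 0, 0, 1]]
  ]
}}

```text
t: 2.65
tcp_pos: [0.3988, -0.1626, 0.1019]
tool_rot: [0.089, 0.996, 0.001, -0.001]
force: [-0.6, -0.0, 0.5]
finger_gap: 1.0
gripper_force: 0.0
```

Run:
```python
from w import *
plan((.396,-.165,.023,80,6))
im=manip.snapshot("scene");im2=manip.snapshot("top")
a=cv2.resize(im[190:300,210:330],(440,400));b=cv2.resize(im2[180:270,260:350],(360,400*360//360))
cv2.imwrite("pics/c3.png",np.hstack([a,b]))
```

```text
t 2.65 p [ 0.3988 -0.1626  0.1019] q6 -2.041409537285694 f [-0.561  -0.0019  0.519 ] gap 0.9998417516577818 0.0
to (0.396, -0.165, 0.023, 80) rows 6 turn/row [ 0.0098 -0.0147 -0.0311] shift/row start [ 0.0004 -0.0005  0.0132] end [ 0.0004 -0.0005  0.0132]
```

View pics/c3.png

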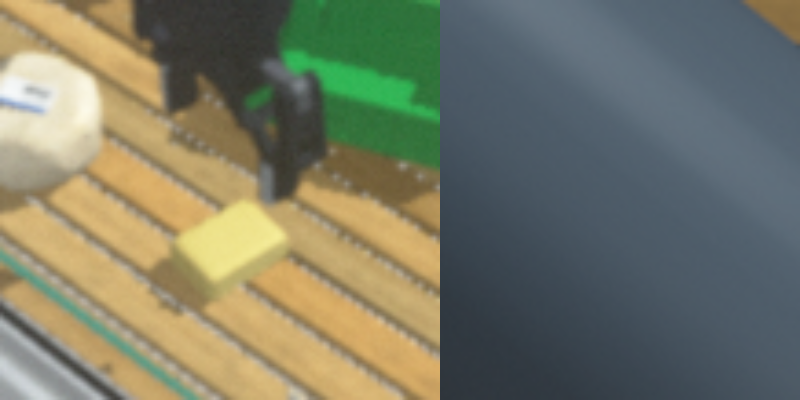

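The fingers straddle the butter at (230,245), clear of its neighbours. Descending now.

Call:
{"name": "servo_tool", "arguments": {
  "rows": [
    [[0, 0, 0, 0.0005, -0.0005, 0.013, 1], [0, 0, 0, 0.0005, -0.0005, 0.013, 1], [0, 0, 0, 0.0005, -0.0005, 0.013, 1], [0, 0, 0, 0.0005, -0.0005, 0.013, 1], [0, 0, 0, 0, -0.0005, 0.013, 1], [0, 0, 0, 0, 0, 0.013, 1], [0, 0, 0, 0, 0, 0, 1], [0, 0, 0, 0, 0, 0, 1]]
  ]
}}

```text
t: 3.42
tcp_pos: [0.3969, -0.1639, 0.0248]
tool_rot: [0.087, 0.996, 0.0, -0.0]
force: [0.5, -0.3, -0.1]
finger_gap: 1.002
gripper_force: 0.0
```

Call:
{"name": "servo_tool", "arguments": {
  "rows": [
    [[0, 0, 0, 0, 0, 0, -0.5], [0, 0, 0, 0, 0, 0, -0.5], [0, 0, 0, 0, 0, 0, -0.5], [0, 0, 0, 0, 0, 0, -0.5], [0, 0, 0, 0, 0, 0, -0.5], [0, 0, 0, 0, 0, 0, -0.5], [0, 0, 0, 0, 0, 0, -0.5], [0, 0, 0, 0, 0, 0, -0.5]]
  ],
  "squeeze": 30
}}

```text
t: 4.08
tcp_pos: [0.3969, -0.1648, 0.0252]
tool_rot: [0.088, 0.996, -0.0, 0.001]
force: [2.1, 1.1, 6.0]
finger_gap: 0.518
gripper_force: 30.3
```

Run:
```python
from w import *
plan((.396,-.165,.14,80,6),(.5715,-.1425,.14,109.6,8),(.5715,-.1425,.029,109.6,8))
print(manip.sense()["q"])
```

```text
t 4.0833 p [ 0.3969 -0.1648  0.0252] q6 -2.050227345394275 f [2.14   1.0991 5.9665] gap 0.5177825342863673 30.28566688299179
to (0.396, -0.165, 0.14, 80) rows 6 turn/row [-0.0062  0.0141 -0.0117] shift/row start [ 0.0001 -0.0001 -0.0191] end [ 0.0001 -0.0001 -0.0191]
to (0.5715, -0.1425, 0.14, 109.6) rows 8 turn/row [ 0.   0.  -3.7] shift/row start [-0.0211  0.0066  0.    ] end [-0.0216 -0.0047  0.    ]
to (0.5715, -0.1425, 0.029, 109.6) rows 8 turn/row [0. 0. 0.] shift/row start [0.     0.     0.0139] end [0.     0.     0.0139]
[-0.6549  0.7351  2.0731  0.0003  0.3318 -2.0502]
```

Call:
{"name": "servo_tool", "arguments": {
  "rows": [
    [[0, 0, 0, 0, 0, -0.015, -0.5], [0, 0, 0, 0, 0, -0.02, -0.5], [0, 0, -4.9, 0, 0, -0.02, -0.5], [0, 0, -4.9, 0, 0, -0.02, -0.5], [0, 0, -4.9, 0, 0, -0.02, -0.5], [0, 0, -4.9, 0, 0, -0.02, -0.5], [0, 0, -4.9, 0, 0, 0, -0.5], [0, 0, -4.9, 0, 0, 0, -0.5]]
  ]
}}

```text
t: 4.75
tcp_pos: [0.3971, -0.1651, 0.141]
tool_rot: [-0.17, 0.985, -0.001, 0.001]
force: [0.2, 0.5, -1.2]
finger_gap: 0.517
gripper_force: 31.6
```

Call:
{"name": "servo_tool", "arguments": {
  "rows": [
    [[0, 0, 0, -0.01, -0.002, 0, -0.5], [0, 0, 0, -0.025, -0.005, 0, -0.5], [0, 0, 0, -0.025, -0.005, 0, -0.5], [0, 0, 0, -0.03, -0.007, 0, -0.5], [0, 0, 0, -0.03, -0.007, 0, -0.5], [0, 0, 0, -0.025, -0.005, 0, -0.5], [0, 0, 0, -0.02, -0.004, 0, -0.5], [0, 0, 0, -0.008, -0.002, 0, -0.5]]
  ]
}}

```text
t: 5.42
tcp_pos: [0.5756, -0.1418, 0.1393]
tool_rot: [-0.168, 0.986, -0.001, 0.002]
force: [0.3, 0.0, -0.2]
finger_gap: 0.521
gripper_force: 31.6
```

Call:
{"name": "servo_tool", "arguments": {
  "rows": [
    [[0, 0, 0, 0, 0, 0, -0.5], [0, 0, 0, 0, 0, 0, -0.5], [0, 0, 0, 0, 0, 0, -0.5]]
  ]
}}

```text
t: 5.67
tcp_pos: [0.5702, -0.142, 0.1388]
tool_rot: [-0.167, 0.986, 0.001, -0.001]
force: [0.0, -0.9, -0.3]
finger_gap: 0.519
gripper_force: 31.6
```

Run:
```python
from w import *
plan((.5715,-.1425,.06,109.6,6),(.5715,-.1425,.03,109.6,6))
im=manip.snapshot("scene");cv2.imwrite("pics/c4.png",cv2.resize(im[130:260,250:390],None,fx=4,fy=4))
```

```text
t 5.6667 p [ 0.5702 -0.142   0.1388] q6 -2.3409987855558807 f [ 0.0425 -0.8843 -0.2855] gap 0.5185596948815135 31.594964861869812
to (0.5715, -0.1425, 0.06, 109.6) rows 6 turn/row [ 0.0186 -0.0222 -0.0546] shift/row start [-0.0002 -0.0002  0.0131] end [-0.0002 -0.0002  0.0131]
to (0.5715, -0.1425, 0.03, 109.6) rows 6 turn/row [0. 0. 0.] shift/row start [0.    0.    0.005] end [0.    0.    0.005]
```

View pics/c4.png

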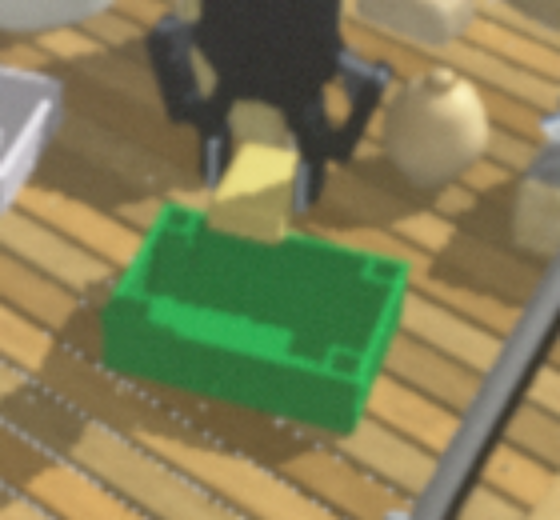

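The butter is held level above the tray mouth, with its front face at (250,220). Lowering it in.

Call:
{"name": "servo_tool", "arguments": {
  "rows": [
    [[0, 0, 0, -0.001, 0, 0.015, -0.5], [0, 0, 0, 0, 0, 0.016, -0.5], [0, 0, 0, 0, 0, 0.016, -0.5], [0, 0, 0, 0, 0, 0.016, -0.5], [0, 0, 0, 0, 0, 0.015, -0.5], [0, 0, 0, 0, 0, 0.01, -0.5], [0, 0, 0, 0, 0, 0.01, -0.5], [0, 0, 0, 0, 0, 0.008, -0.5]]
  ]
}}

```text
t: 6.38
tcp_pos: [0.5724, -0.1422, 0.0327]
tool_rot: [-0.167, 0.986, 0.0, -0.0]
force: [0.1, -0.2, -0.7]
finger_gap: 0.518
gripper_force: 31.6
```

Call:
{"name": "servo_tool", "arguments": {
  "rows": [
    [[0, 0, 0, 0, 0, 0.002, -0.5], [0, 0, 0, 0, 0, 0, -0.5], [0, 0, 0, 0, 0, 0, -0.5]]
  ]
}}

```text
t: 6.63
tcp_pos: [0.5732, -0.1422, 0.0317]
tool_rot: [-0.168, 0.986, -0.0, 0.0]
force: [0.2, -0.1, 0.5]
finger_gap: 0.522
gripper_force: 31.6
```

Call:
{"name": "servo_tool", "arguments": {
  "rows": [
    [[0, 0, 0, 0, 0, 0.0015, -0.5], [0, 0, 0, 0, 0, 0, -0.5], [0, 0, 0, 0, 0, 0, 0.2], [0, 0, 0, 0, 0, 0, 0.4], [0, 0, 0, 0, 0, 0, 0.6], [0, 0, 0, 0, 0, 0, 0.6], [0, 0, 0, 0, 0, 0, 0.6], [0, 0, 0, 0, 0, 0, 0.6]]
  ]
}}

```text
t: 7.3
tcp_pos: [0.573, -0.142, 0.0299]
tool_rot: [-0.168, 0.986, -0.0, 0.0]
force: [-0.0, -0.6, 0.9]
finger_gap: 0.799
gripper_force: 0.0
```

Call:
{"name": "servo_tool", "arguments": {
  "rows": [
    [[0, 0, 0, 0, 0, -0.01, 0.6], [0, 0, 0, 0, 0, -0.02, 0.6], [0, 0, 0, 0, 0, -0.03, 0.6], [0, 0, 0, 0, 0, -0.035, 0.8], [0, 0, 0, 0, 0, -0.035, 1], [0, 0, 0, 0, 0, -0.03, 1], [0, 0, 0, 0, 0, -0.02, 1], [0, 0, 0, 0, 0, 0, 1]]
  ]
}}

```text
t: 7.97
tcp_pos: [0.5757, -0.1431, 0.2159]
tool_rot: [-0.168, 0.986, -0.003, 0.005]
force: [0.8, 0.1, -0.1]
finger_gap: 1.001
gripper_force: 0.0
```

Run:
```python
from w import *
plan((.5695,.145,.2,110.5,10),(.5695,.145,.072,110.5,8))
```

```text
t 7.9667 p [ 0.5757 -0.1431  0.2159] q6 -2.340271384917509 f [ 0.8318  0.1316 -0.1007] gap 1.0005176417091035 0.0
to (0.5695, 0.145, 0.2, 110.5) rows 10 turn/row [-0.0456  0.0461 -0.1156] shift/row start [-0.0089  0.0274  0.0014] end [-0.0095  0.0272  0.0016]
to (0.5695, 0.145, 0.072, 110.5) rows 8 turn/row [0. 0. 0.] shift/row start [0.    0.    0.016] end [0.    0.    0.016]
```

Call:
{"name": "servo_tool", "arguments": {
  "rows": [
    [[0, 0, 0, -0.009, 0.027, 0, 1], [0, 0, 0, -0.009, 0.027, 0, 1], [0, 0, 0, -0.009, 0.027, 0, 1], [0, 0, 0, -0.009, 0.027, 0, 1], [0, 0, 0, -0.009, 0.027, 0, 1], [0, 0, 0, -0.009, 0.027, 0, 1], [0, 0, 0, -0.009, 0.027, 0, 1], [0, 0, 0, -0.009, 0.027, 0, 1]]
  ]
}}

```text
t: 8.63
tcp_pos: [0.5685, 0.087, 0.2094]
tool_rot: [-0.168, 0.986, 0.0, -0.001]
force: [0.5, -1.1, 0.4]
finger_gap: 0.999
gripper_force: 0.0
```

Call:
{"name": "servo_tool", "arguments": {
  "rows": [
    [[0, 0, 0, -0.009, 0.027, 0, 1], [0, 0, -1, -0.009, 0.027, 0, 1], [0, 0, 0, 0, 0, 0.016, 1], [0, 0, 0, 0, 0, 0.016, 1], [0, 0, 0, 0, 0, 0.016, 1], [0, 0, 0, 0, 0, 0.016, 1], [0, 0, 0, 0, 0, 0, 1], [0, 0, 0, 0, 0, 0, 1]]
  ]
}}

```text
t: 9.3
tcp_pos: [0.5675, 0.1425, 0.1448]
tool_rot: [-0.176, 0.984, 0.0, -0.002]
force: [0.7, 0.1, -0.0]
finger_gap: 1.0
gripper_force: 0.0
```

Run:
```python
from w import *
plan((.5695,.145,.069,110.5,6))
im=manip.snapshot("scene");im2=manip.snapshot("top");cv2.imwrite("pics/top5.png",im2);cv2.imwrite("pics/sc5.png",im)
cv2.imwrite("pics/c5.png",np.hstack([cv2.resize(im[90:240,180:370],(400,316)),cv2.resize(im2[100:220,240:360],(380,316))]))
```

```text
t 9.3 p [0.5675 0.1425 0.1448] q6 -1.8703932017562932 f [ 0.6728  0.0993 -0.0261] gap 1.00020198322946 0.0
to (0.5695, 0.145, 0.069, 110.5) rows 6 turn/row [ 0.0091 -0.0298 -0.0293] shift/row start [-0.0005  0.0003  0.0126] end [-0.0005  0.0003  0.0126]
```

View pics/c5.png

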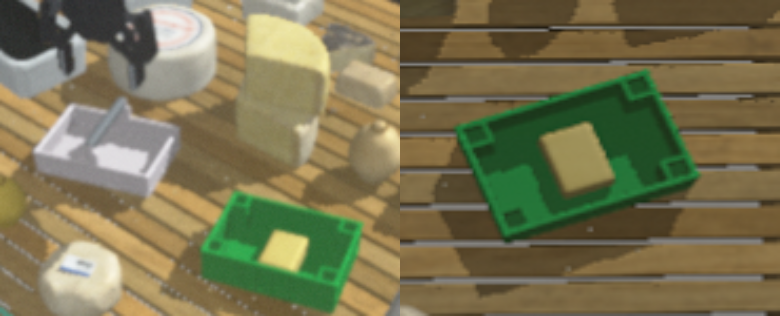

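The butter lies flat and centred in the green tray, at (578,158) in the crop. Now the white tray's grip.

Call:
{"name": "servo_tool", "arguments": {
  "rows": [
    [[0, 0, 0, -0.001, 0, 0.012, 1], [0, 0, 0, -0.001, 0.001, 0.012, 1], [0, 0, 0, -0.001, 0.001, 0.013, 1], [0, 0, 0, 0, 0, 0.013, 1], [0, 0, 0, 0, 0, 0.013, 1], [0, 0, 0, 0, 0, 0.012, 1], [0, 0, 0, 0, 0, 0, 1], [0, 0, 0, 0, 0, 0, 1]]
  ],
  "squeeze": 60
}}

```text
t: 10.07
tcp_pos: [0.5701, 0.1454, 0.0698]
tool_rot: [-0.176, 0.984, 0.0, -0.001]
force: [0.1, -0.2, 0.2]
finger_gap: 1.003
gripper_force: 0.0
```

Call:
{"name": "servo_tool", "arguments": {
  "rows": [
    [[0, 0, 0, 0, 0, 0, 0.5], [0, 0, 0, 0, 0, 0, 0], [0, 0, 0, 0, 0, 0, -0.3], [0, 0, 0, 0, 0, 0, -0.6], [0, 0, 0, 0, 0, 0, -0.9], [0, 0, 0, 0, 0, 0, -1], [0, 0, 0, 0, 0, 0, -1], [0, 0, 0, 0, 0, 0, -1]]
  ]
}}

```text
t: 10.73
tcp_pos: [0.5708, 0.1456, 0.0714]
tool_rot: [-0.177, 0.984, -0.0, 0.0]
force: [-0.9, 0.5, 4.9]
finger_gap: 0.126
gripper_force: 59.7
```

Call:
{"name": "servo_tool", "arguments": {
  "rows": [
    [[0, 0, 0, 0, 0, 0, -1], [0, 0, 0, 0, 0, 0, -1], [0, 0, 0, 0, 0, 0, -1], [0, 0, 0, 0, 0, 0, -1]]
  ]
}}

```text
t: 11.07
tcp_pos: [0.5709, 0.1456, 0.0714]
tool_rot: [-0.177, 0.984, 0.0, 0.0]
force: [-0.7, -0.2, 5.6]
finger_gap: 0.125
gripper_force: 59.9
```

Call:
{"name": "servo_tool", "arguments": {
  "rows": [
    [[0, 0, 0, 0, 0, -0.005, -1], [0, 0, 0, 0, 0, -0.01, -1], [0, 0, 0, 0, 0, -0.02, -1], [0, 0, 0, 0, 0, -0.025, -1], [0, 0, 0, 0, 0, -0.025, -1], [0, 0, 0, 0, 0, -0.02, -1], [0, 0, 0, 0, 0, -0.01, -1], [0, 0, 0, 0, 0, 0, -1]]
  ]
}}

```text
t: 11.73
tcp_pos: [0.572, 0.1455, 0.1884]
tool_rot: [-0.176, 0.984, -0.0, 0.003]
force: [1.2, 0.3, -3.2]
finger_gap: 0.125
gripper_force: 58.8
```

Run:
```python
from w import *
plan((.5715,-.1425,.186,109.6,12))
im=manip.snapshot("top");cv2.imwrite("pics/top6.png",im);cv2.imwrite("pics/sc6.png",manip.snapshot("scene"))
# green tray refined: rim outline & sockets unaffected? use green mask hull in top5
im=cv2.imread("pics/top5.png");h=cv2.cvtColor(im,cv2.COLOR_BGR2HSV).astype(int)
m=(abs(h[...,0]-60)<18)&(h[...,1]>120);m[:, :240]=0
for n in("top0","top5"):
    i=cv2.imread(f"pics/{n}.png");h=cv2.cvtColor(i,cv2.COLOR_BGR2HSV).astype(int);m=(abs(h[...,0]-60)<18)&(h[...,1]>120);m[:,:240]=0;m[:,345:]=0
    print(n,rect("top",m,.046)[0])
```

```text
t 11.7333 p [0.572  0.1455 0.1884] q6 -1.8655207554040123 f [ 1.2185  0.2937 -3.2415] gap 0.12493833841158221 58.82972002029419
to (0.5715, -0.1425, 0.186, 109.6) rows 12 turn/row [-0.0075  0.0237  0.0605] shift/row start [ 0.0084 -0.0225  0.0002] end [ 0.0081 -0.0226  0.0002]
top0 ((568.3455200195312, -142.69140625), (119.75482177734375, 164.07876586914062), 19.615869522094727)
top5 ((568.3703002929688, -142.52694702148438), (119.61769104003906, 164.09165954589844), 19.375667572021484)
```

Call:
{"name": "servo_tool", "arguments": {
  "rows": [
    [[0, 0, 0, 0.003, -0.008, 0, -1], [0, 0, 0.3, 0.006, -0.016, 0, -1], [0, 0, 0.4, 0.008, -0.023, 0, -1], [0, 0, 0, 0.009, -0.025, 0, -1], [0, 0, 0, 0.009, -0.025, 0, -1], [0, 0, 0, 0.009, -0.025, 0, -1], [0, 0, 0, 0.009, -0.025, 0, -1], [0, 0, 0, 0.009, -0.025, 0, -1]]
  ]
}}

```text
t: 12.5
tcp_pos: [0.5691, -0.039, 0.1839]
tool_rot: [-0.17, 0.985, 0.001, -0.002]
force: [-0.5, -0.2, -3.4]
finger_gap: 0.127
gripper_force: 58.7
```

Call:
{"name": "servo_tool", "arguments": {
  "rows": [
    [[0, 0, 0, 0.009, -0.025, 0, -1], [0, 0, 0, 0.009, -0.025, 0, -1], [0, 0, 0, 0.009, -0.025, 0, -1], [0, 0, 0, 0.006, -0.016, 0, -1], [0, 0, 0, 0.003, -0.008, 0, -1], [0, 0, 0, 0, 0, 0, -1], [0, 0, 0, 0, 0, 0, -1], [0, 0, 0, 0, 0, 0, -1]]
  ]
}}

```text
t: 13.17
tcp_pos: [0.5691, -0.1414, 0.1851]
tool_rot: [-0.171, 0.985, 0.001, -0.001]
force: [0.4, 0.4, -2.6]
finger_gap: 0.13
gripper_force: 58.8
```

Run:
```python
from w import *
plan((.5715,-.1425,.135,109.6,5))
```

```text
t 13.1667 p [ 0.5691 -0.1414  0.1851] q6 -2.3485436227758405 f [ 0.3544  0.3957 -2.6127] gap 0.12960331792759858 58.755056262016296
to (0.5715, -0.1425, 0.135, 109.6) rows 5 turn/row [ 0.0243 -0.0157  0.0121] shift/row start [-0.0004 -0.0004  0.01  ] end [-0.0004 -0.0004  0.01  ]
```

Call:
{"name": "servo_tool", "arguments": {
  "rows": [
    [[0, 0, 0, -0.001, -0.001, 0.005, -1], [0, 0, 0, -0.001, -0.001, 0.01, -1], [0, 0, 0, 0, 0, 0.014, -1], [0, 0, 0, 0, 0, 0.014, -1], [0, 0, 0, 0, 0, 0.008, -1], [0, 0, 0, 0, 0, 0, -1], [0, 0, 0, 0, 0, 0, -1]]
  ]
}}

```text
t: 13.75
tcp_pos: [0.5721, -0.1433, 0.134]
tool_rot: [-0.171, 0.985, 0.0, -0.001]
force: [-0.5, 0.6, -4.0]
finger_gap: 0.131
gripper_force: 58.7
```

Run:
```python
from w import *
plan((.5715,-.1425,.120,109.6,5))
im=manip.snapshot("scene");cv2.imwrite("pics/sc7.png",im);cv2.imwrite("pics/top7.png",manip.snapshot("top"))
cv2.imwrite("pics/c7.png",cv2.resize(im[140:250,260:370],None,fx=5.4,fy=5.4,interpolation=2))
```

```text
t 13.75 p [ 0.5721 -0.1433  0.134 ] q6 -2.3488384954557264 f [-0.4504  0.6062 -4.04  ] gap 0.1309716086944299 58.73609483242035
to (0.5715, -0.1425, 0.12, 109.6) rows 5 turn/row [ 0.0135 -0.0135  0.0135] shift/row start [0.0001 0.0002 0.0028] end [0.0001 0.0002 0.0028]
```

View pics/c7.png

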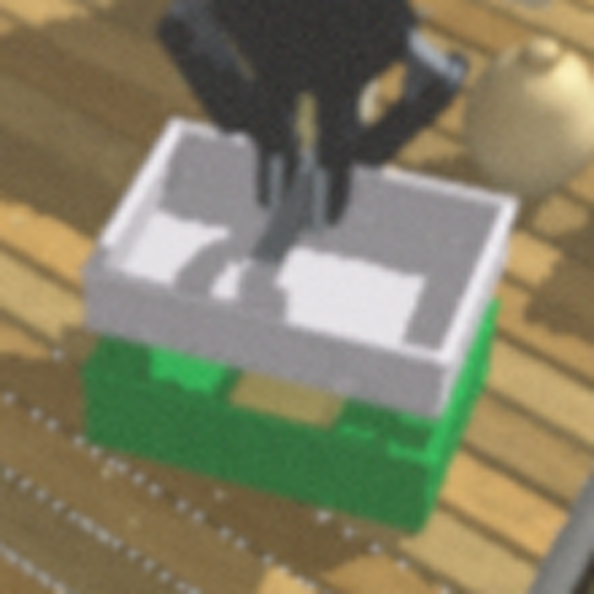

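The white tray hangs level over the green one, with rim corners at (178,122), (518,202), (447,358) and (88,270). I'll measure it with the same camera used for the green rim, so that calibration bias cancels.

Run:
```python
from m import *
U=lambda p:up(p,5.4,(260,140))
show("scene",U([(178,122),(518,202),(449,358),(88,272)]),.1066)
im=cv2.imread("pics/top7.png");cv2.imwrite("pics/c8.png",cv2.resize(im[110:205,245:345],None,fx=6,fy=6,interpolation=2))
```

```text
mean [ 574.6736 -144.3897]
   [598.4543 -51.3185] edge 159.3542833251959 dir -70.1305570633769
   [ 652.6153 -201.1863] edge 106.29730870093444 dir -160.71802316386794
   [ 552.2808 -236.2876] edge 158.12736020988976 dir 111.10442680935877
   [495.344  -88.7665] edge 109.6999567386435 dir 19.96020964093163
```

View pics/c8.png

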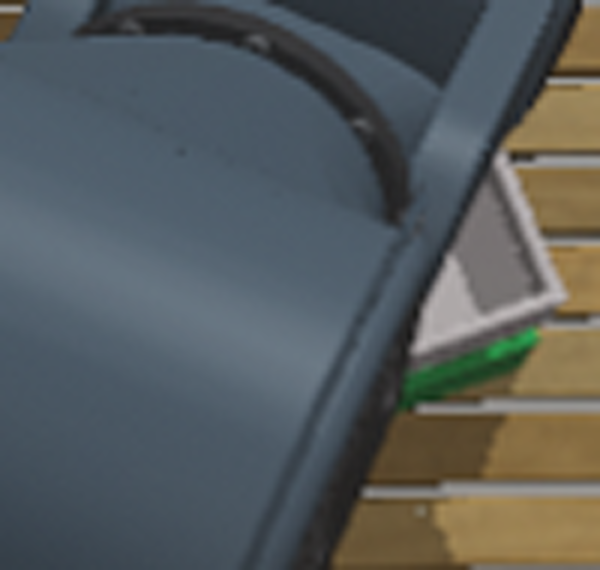

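Relative offset is about 1–2 mm in y, well within the lug tapers. I'll nudge +1 mm in y and descend slowly, watching the force.

Call:
{"name": "servo_tool", "arguments": {
  "rows": [
    [[0, 0, 0, 0, 0.001, 0.004, -1], [0, 0, 0, 0, 0, 0.004, -1], [0, 0, 0, 0, 0, 0.004, -1], [0, 0, 0, 0, 0, 0.002, -1], [0, 0, 0, 0, 0, 0, -1], [0, 0, 0, 0, 0, 0, -1]]
  ]
}}

```text
t: 14.35
tcp_pos: [0.572, -0.143, 0.1206]
tool_rot: [-0.17, 0.985, 0.0, -0.0]
force: [0.3, 0.3, -3.2]
finger_gap: 0.124
gripper_force: 58.8
```

Call:
{"name": "servo_tool", "arguments": {
  "rows": [
    [[0, 0, 0, 0, 0, 0.001, -1], [0, 0, 0, 0, 0, 0.001, -1], [0, 0, 0, 0, 0, 0.001, -1], [0, 0, 0, 0, 0, 0.001, -1], [0, 0, 0, 0, 0, 0, -1], [0, 0, 0, 0, 0, 0, -1]]
  ]
}}

```text
t: 14.85
tcp_pos: [0.5721, -0.143, 0.1167]
tool_rot: [-0.17, 0.985, 0.0, -0.0]
force: [-0.5, 0.5, -3.5]
finger_gap: 0.129
gripper_force: 58.8
```

Call:
{"name": "servo_tool", "arguments": {
  "rows": [
    [[0, 0, 0, 0, 0, 0.001, -1], [0, 0, 0, 0, 0, 0.001, -1], [0, 0, 0, 0, 0, 0.001, -1], [0, 0, 0, 0, 0, 0, -1], [0, 0, 0, 0, 0, 0, -1]]
  ]
}}

```text
t: 15.27
tcp_pos: [0.572, -0.143, 0.1137]
tool_rot: [-0.17, 0.985, 0.0, -0.0]
force: [0.2, 0.0, -3.2]
finger_gap: 0.129
gripper_force: 58.8
```

No contact force with the tips 4 mm in, so they are entering the sockets.

Call:
{"name": "servo_tool", "arguments": {
  "rows": [
    [[0, 0, 0, 0, 0, 0.001, -1], [0, 0, 0, 0, 0, 0.001, -1], [0, 0, 0, 0, 0, 0.001, -1], [0, 0, 0, 0, 0, 0, -1], [0, 0, 0, 0, 0, 0, -1]]
  ]
}}

```text
t: 15.68
tcp_pos: [0.572, -0.143, 0.1107]
tool_rot: [-0.17, 0.985, 0.0, -0.0]
force: [0.0, 0.2, -2.9]
finger_gap: 0.127
gripper_force: 58.8
```

Call:
{"name": "servo_tool", "arguments": {
  "rows": [
    [[0, 0, 0, 0, 0, 0.001, -1], [0, 0, 0, 0, 0, 0.001, -1], [0, 0, 0, 0, 0, 0, -1], [0, 0, 0, 0, 0, 0, -1]]
  ]
}}

```text
t: 16.02
tcp_pos: [0.572, -0.1429, 0.1087]
tool_rot: [-0.17, 0.985, 0.0, -0.0]
force: [-0.3, 0.3, -3.8]
finger_gap: 0.125
gripper_force: 58.7
```

Call:
{"name": "servo_tool", "arguments": {
  "rows": [
    [[0, 0, 0, 0, 0, 0.0007, -1], [0, 0, 0, 0, 0, 0.0005, -1], [0, 0, 0, 0, 0, 0, -1], [0, 0, 0, 0, 0, 0, -1]]
  ]
}}

```text
t: 16.35
tcp_pos: [0.5721, -0.143, 0.1076]
tool_rot: [-0.17, 0.985, 0.0, -0.0]
force: [0.7, 0.2, -3.2]
finger_gap: 0.121
gripper_force: 58.8
```

Call:
{"name": "servo_tool", "arguments": {
  "rows": [
    [[0, 0, 0, 0, 0, 0.0005, -1], [0, 0, 0, 0, 0, 0, -1], [0, 0, 0, 0, 0, 0, -1]]
  ]
}}

```text
t: 16.6
tcp_pos: [0.5721, -0.143, 0.1074]
tool_rot: [-0.17, 0.985, -0.0, 0.0]
force: [-0.1, 0.7, 0.5]
finger_gap: 0.125
gripper_force: 59.2
```

It made contact exactly at the seated height, TCP z 0.1074. Releasing and retreating.

Call:
{"name": "servo_tool", "arguments": {
  "rows": [
    [[0, 0, 0, 0, 0, 0.0002, -1], [0, 0, 0, 0, 0, 0, -0.7], [0, 0, 0, 0, 0, 0, -0.5], [0, 0, 0, 0, 0, 0, -0.2], [0, 0, 0, 0, 0, 0, 0.1], [0, 0, 0, 0, 0, 0, 0.1], [0, 0, 0, 0, 0, 0, 0.1], [0, 0, 0, 0, 0, 0, 0.1]]
  ]
}}

```text
t: 17.27
tcp_pos: [0.5721, -0.143, 0.1069]
tool_rot: [-0.17, 0.985, -0.0, 0.0]
force: [-0.0, 0.0, -0.2]
finger_gap: 0.552
gripper_force: 0.0
```

Call:
{"name": "servo_tool", "arguments": {
  "rows": [
    [[0, 0, 0, 0, 0, -0.005, 0.1], [0, 0, 0, 0, 0, -0.015, 0.1], [0, 0, 0, 0, 0, -0.025, 0.1], [0, 0, 0, 0, 0, -0.03, 0.1], [0, 0, 0, 0, 0, -0.03, 0.1], [0, 0, 0, 0, 0, -0.025, 0.1], [0, 0, 0, 0, 0, -0.01, 0.1], [0, 0, 0, 0, 0, 0, 0.1]]
  ]
}}

```text
t: 17.93
tcp_pos: [0.5736, -0.1436, 0.2501]
tool_rot: [-0.171, 0.985, -0.002, 0.003]
force: [-0.3, -0.3, 0.1]
finger_gap: 0.549
gripper_force: 0.0
```

Run:
```python
from w import *
plan()
im=manip.snapshot("scene")
cv2.imwrite("pics/c9.png",cv2.resize(im[140:250,260:370],None,fx=5.4,fy=5.4,interpolation=2))
```

```text
t 17.9333 p [ 0.5736 -0.1436  0.2501] q6 -2.3476442036627287 f [-0.2919 -0.3034  0.1183] gap 0.5493641940887998 0.0
```

View pics/c9.png

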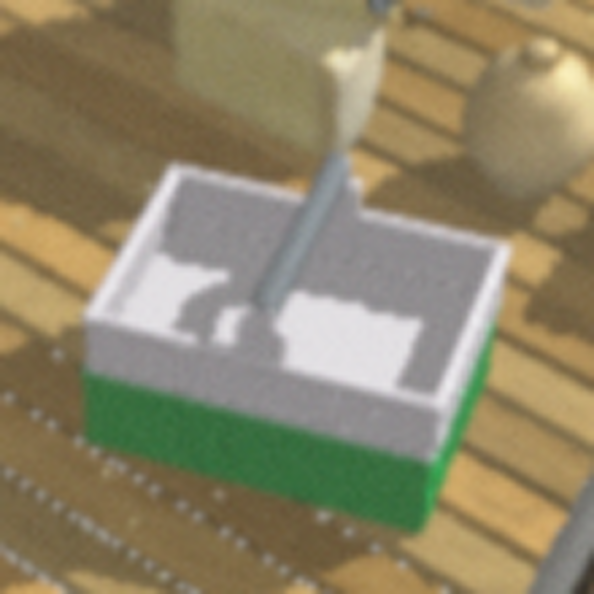

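The white tray sits flush on the green one, with a clean seam from (85,375) to (435,460) and no gap. Nothing is touching it, so I'm handing in.

Call:
{"name": "servo_tool", "arguments": {
  "rows": [
    [[0, 0, 0, 0, 0, 0, 0.1], [0, 0, 0, 0, 0, 0, 0.1], [0, 0, 0, 0, 0, 0, 0.1], [0, 0, 0, 0, 0, 0, 0.1]]
  ]
}}

```text
t: 18.32
tcp_pos: [0.5714, -0.1427, 0.2453]
tool_rot: [-0.17, 0.985, 0.001, -0.001]
force: [0.7, -0.1, -0.0]
finger_gap: 0.545
gripper_force: 0.0
```

```bash
python3 -c "
from station import manip
print(manip.sign_off())"
```

```text
the job is handed in; nothing more can be done
None
```

The butter lies flat in the green tray and the white tray sits flush on top of it by the last camera view; I handed the job in at 18.3 s, and sign-off returned no verdict.

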